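Move the length stop out one hole and hold its lock pin home

ROBOT

A 6-joint arm with a two-finger parallel gripper is mounted at the origin on the work surface. World frame = base frame: x ahead of the robot, y to its left, z up, the work surface at z = 0. Lengths are in m, angles in rad, forces in N, time in s.
With the tool pointing down it reaches from about 0.3 to 0.775 m from the base axis. Payload 14.6 kg.
Tool frame: the origin (TCP) lies on the centre line of the jaws, within the pads' length; the fingertips stand 14 mm ahead of it and the grasp point (between the pads) lies 5 mm behind it; x points along the fingers, y is the direction in which the jaws open and shut, and the axes are right-handed (so a half turn about x gives the same grasp; the last joint's range is limited). The gripper opens to 94 mm and grips with 3 to 60 N. Pads are 16 mm wide; open, the fingers measure 119 mm over their backs; the gripper's body (75 mm by 177 mm) begins 78 mm behind the grasp point.
Start: joints at [1.124, 0.3, 1.521, -0, 1.321, -0.067], TCP at [0.204, 0.511, 0.219] pointing down, gripper open.
Joint ranges: [-3.03, 3.03], [-0.79, 2.21], [0.23, 2.52], [-1.04, 4.18], [0, 3.07], [-2.55, 2.55]. Speed limits (rad/s): [2.22, 2.22, 2.57, 3.14, 3.14, 3.14].

INTERFACE

Orientations are given as [roll, pitch, yaw] about the fixed x, y, z axes, in that order (R = Rz(yaw) Ry(pitch) Rx(roll)).
In Python, from station import * gives the robot as it stands. The module is installed in compiled form; this text tells all that it offers.
- The arm moves only by the shell command python3 -m handwheel 'ROWS' [FORCE]. ROWS is JSON, a list of rows, each a list of 3 entries, a list of its own where there are three numbers: the shift along the tool's x, y, z in mm, then the turn about the tool's x in rad, then the gripper command: -1 is fully open, 1 is shut, values between are in proportion. In form: [[[dx, dy, dz], spin, gripper], ...]. A call has exactly 5 rows; each row is the pose to reach, as a shift and turn from the pose measured when the call began, along the tool's axes at that moment; what a row does not reach only later rows make up. A row lasts 1/10 s, in which the tool goes at most 50 mm and 8.59 degrees, less where a joint would pass 70% of its speed; a pose out of reach is approached as far as the arm can. A call with a gripper value outside its range is refused whole. The fingers move at their own pace and stop on an object; FORCE is the grip in N (left out, the last holds). Time passes only in rows, so rows that repeat a pose let the fingers close, or fill a call up. It gives the time, the measured TCP pose, the force and the opening at its end, in the units of the state.
- get_obs(): the state, without advancing time (a new reading comes with each control period).
- camera(name): name is "scene" or "side" or "wrist"; returns (picture, depth): 384x512x3 uint8, blue, green, red; 384x512 float32, m along the optical axis (not along the pixel's ray), 0 where there is no reading.
- camera_info(name): a dict with "fx", "fy", "cx", "cy" (pixels), "extrinsics" (4x4, takes a point from camera to world coordinates). Camera axes: x right, y down, z forward; pixel columns grow to the right and rows downward; lengths in m; the calibration is good to about 2 mm. A picture is of the moment at which its call begins: read the wrist's pose just before it. camera_info takes no time and is no camera call; for the wrist camera it gives the pose at the moment of the call.
- hand_in(): hands the job in, once; it reports no verdict.
The state is a dict: "time_s": time; "qpos": joint angles; "joint_vel": joint speeds; "tau": joint torques, N m; "ee_pos": TCP position; "eef_rot": TCP orientation; "force": force on the tool from outside, world axes, zero at the start; "moment": the same for the moment, N m; "grip_width": finger opening in m.
Only numpy, scipy, OpenCV 4.12 (cv2) and the standard library are available. Lean on these libraries where they do the work, as an engineer would, in place of code of your own. Each camera call takes 0.05 s, during which the arm holds its last target. There are 200 camera calls.

TASK

Set the sliding length stop on the punched rail one hole farther out: first swing the hasp up off its catch and back past upright, leaving it open, then pull up the spring plunger's knob, slide the section to the next hole away from the hasp and let the pin go fully home in that hole. Finish while still gripping the plunger's knob with the pin held home; do not let go. Leave the cut tube, the sanding drum and the bushing where they are.

Things in the scene. Friction and masses are not known exactly. Their poses are not given: they have to be found in the camera images.
- rail: Fixed level punched square steel tube on two feet, 380 x 40 x 40 mm, any heading. Origin: on the bench under the tube's middle. x along the tube, outward (from hasp hinge past the plunger: the way to slide), y across, z up. Tube top 70 mm up, with 12 mm holes every 50 mm at x = -50 to 150 mm (dark spots where uncovered). The pin starts in the hole at x = 0.
- section (a joint): Aluminium sleeve (90 mm long, 52 mm square, top 76 mm above bench) on the tube; carries the plunger and, on its -y side, a dark stop plate (to 110 mm from the axis, top 64 mm up). m: 0 at start, growing outward (rail +x); 0.05 = next hole, 0.10 = the one after, 0.104 end. Slides with about 2 N when pin is up and hasp off; else it is blocked.
- plunger (a joint): Spring lock plunger on the section. m: 0 = pin fully home in a hole, growing as the knob is pulled straight up, 0.018 = top stop. The 9 mm round-nosed pin is clear of the hole from 0.010; over plain tube it rests at 0.010. Its spring pushes it down with 6 N when home, 10 N when fully pulled.
- hasp (a joint): Hasp: steel bar 14 mm wide, hinged at its inner end; a hooked nose at the free end drops behind a small lug (the catch) on the section. rad: 0 = shut, level over the catch; grows as the free end swings up and back over the hinge; 1.57 upright, 2.5 end stop. The stiff hinge stays where it is left.
- knob (a point): Centre of the plunger's black knob: 24 mm diameter, 27 mm tall, upright axis, this point half-way up. Below it a 20 mm boss and the sleeve's top (29 mm below this point when the pin is home). Moves with plunger and section.
- hasp_tab (a point): Grip point on the upright tab at the hasp's free end: 14 mm thick (along rail y), 26 mm long (along the bar); hasp shut, its top is 13 mm above this point and the sleeve's top 40 mm below. Turns with the hasp, 77 mm from the hinge axis. The whole hasp is within these 14 mm of width, so fingers pinching it across the rail can stay upright while it turns between them.
- hasp_hinge (a point): Middle of the hasp's level hinge axis, which runs across the rail (its y); 98 mm above the bench, at rail x = -120 mm. Hasp shut, hasp_tab lies 75 mm outward (rail +x) and 18 mm higher. The hinge's cheeks are 32 mm wide over all.
- blank: Bystander: cut piece of square steel tube, 100 x 30 x 30 mm, lying on the bench. Origin: centre of its underside.
- drum: Bystander: brown sanding drum, 62 mm diameter, 65 mm tall, upright. Origin: centre of its underside.
- bushing: Bystander: dark steel bushing, 44 mm outside, 28 mm inside diameter, 30 mm tall, upright. Origin: centre of its underside.

How it is judged:
By the outcome, as a careful person would: the job done as asked, in the order asked, and still so for the second after the job is handed in, while the arm keeps its last pose, push and grip.
It also fails if it takes over 48 s, if anything falls off the work surface, if the arm or the gripper's body presses on something with over 40 N, if the wrist force passes 120 N, or if a joint passes its speed limit or range.

## Working session

There is one attempt and no reset: what is moved stays moved. The work goes in short steps, Python scripts to look and compute and a shell command to move; the robot and the scene stay as the last step left them, time stands still between calls to the robot, and variables do not carry over. Pictures are saved under pics/ and viewed, about 8 in all and at most 12, crops included, and the job is handed in when it is done.

```bash
mkdir -p pics; python3 - <<'E'
from station import *
import cv2,numpy as np
o=get_obs();print({k:np.round(v,3).tolist() for k,v in o.items()})
for n in ["scene","side"]:
    p,d=camera(n);i=camera_info(n);cv2.imwrite(f"pics/{n}0.png",p);np.save(f"pics/{n}0.npy",d)
    print(n,{k:np.round(v,3).tolist() for k,v in i.items()})
E
```

```text
{'time_s': 0.0, 'qpos': [1.124, 0.3, 1.522, 0.0, 1.321, -0.067], 'joint_vel': [-0.0, 0.0, 0.0, 0.0, -0.0, 0.001], 'tau': [-0.003, -53.181, -35.272, 0.071, 0.024, -0.0], 'ee_pos': [0.204, 0.511, 0.219], 'eef_rot': [-1.66, 1.57, -2.04], 'force': [0.758, -0.003, -0.591], 'moment': [0.036, 0.041, -0.047], 'grip_width': 0.094}
scene {'fx': 454.953, 'fy': 454.953, 'cx': 249.9, 'cy': 192.698, 'extrinsics': [[-0.508, 0.686, -0.522, 1.179], [0.862, 0.413, -0.296, 0.346], [0.013, -0.6, -0.8, 1.049], [0.0, 0.0, 0.0, 1.0]]}
side {'fx': 493.154, 'fy': 493.154, 'cx': 252.006, 'cy': 197.388, 'extrinsics': [[0.77, -0.409, 0.49, 0.007], [-0.638, -0.516, 0.572, -0.641], [0.019, -0.753, -0.658, 0.842], [0.0, 0.0, 0.0, 1.0]]}
```

View pics/scene0.png

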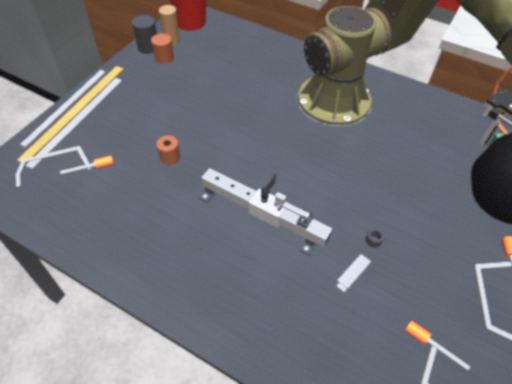

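View pics/side0.png

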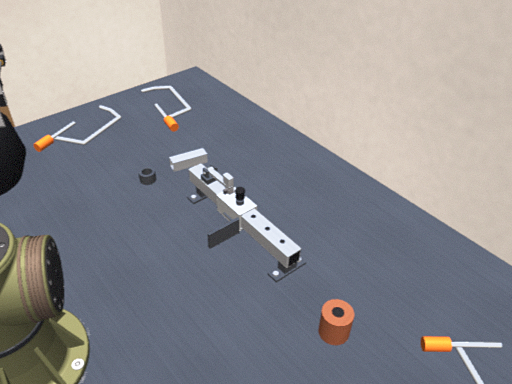

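Scene view: rail from (205,178) at the outer end to (328,235) at the hinge end. Side view: holes at about (253,216), (267,229) and (282,241), knob (240,194), tab (229,183).

```bash
cat > h.py <<'E'
from station import *
import cv2,numpy as np
from scipy.spatial.transform import Rotation as R
def ray(i,u,v,z):
    E=i["extrinsics"];d=E[:3,:3]@[(u-i["cx"])/i["fx"],(v-i["cy"])/i["fy"],1];c=E[:3,3]
    return c+d*(z-c[2])/d[2]
def pix(i,P):
    E=np.array(i["extrinsics"]);q=E[:3,:3].T@(np.array(P)-E[:3,3]);return [i["fx"]*q[0]/q[2]+i["cx"],i["fy"]*q[1]/q[2]+i["cy"]]
E
python3 - <<'E'
from h import *
i=camera_info("side")
for n,u,v,z in [("h50",253,216,.07),("h100",267,229,.07),("h150",282,241,.07),("knobtop",240,190,.118),("tabtop",229,177,.129)]:
    print(n,ray(i,u,v,z).round(3))
p=cv2.imread("pics/side0.png")[145:285,160:315];q=cv2.imread("pics/scene0.png")[160:265,190:345]
a=cv2.resize(p,None,fx=3.8,fy=3.8,interpolation=2);cv2.imwrite("pics/sidec.png",a)
E
```

```text
h50 [ 0.542 -0.021  0.07 ]
h100 [ 0.54  -0.073  0.07 ]
h150 [ 0.541 -0.121  0.07 ]
knobtop [0.541 0.025 0.118]
tabtop [0.542 0.067 0.129]
```

View pics/sidec.png

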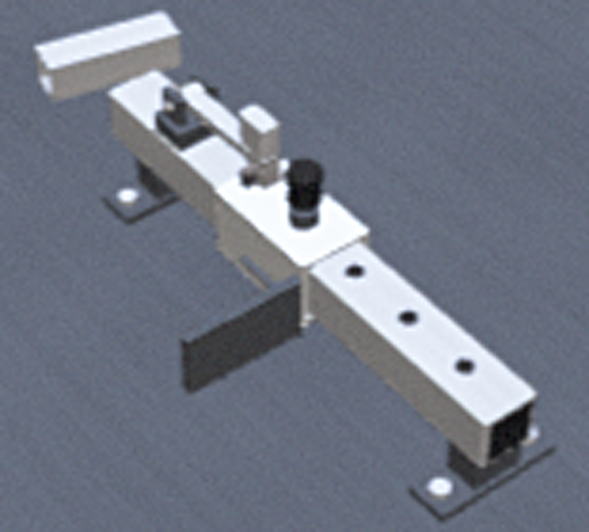

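The crop confirms the layout: stop plate on the robot side, outward is world -y, rail axis at x≈0.541 and rail origin at about y=0.028. The hasp tab is at about y=0.073. Next I work out the move to above it.

```bash
cat >> h.py <<'E'
def go(P):  # shift in mm in tool axes so that grasp point (5 mm behind TCP) is at P; plus spin to align tool y to world x
    o=get_obs();M=R.from_euler("xyz",o["eef_rot"]).as_matrix()
    g=np.array(o["ee_pos"])-0.005*M[:,0]
    s=np.arctan2(M[0,2],M[0,1]); s=(s+np.pi/2)%np.pi-np.pi/2
    print("axes",M.round(3).tolist(),"grasp",g.round(4),"shift",(M.T@(np.array(P)-g)*1000).round(1),"spin",round(s,3),"F",np.round(o["force"],1),"w",round(float(o["grip_width"]),4),"t",o["time_s"],"q6",round(o["qpos"][5],2))
E
python3 -c "
from h import *
go([.541,.06,.24])"
```

```text
axes [[-0.0, 0.371, 0.929], [-0.001, 0.929, -0.371], [-1.0, -0.001, -0.0]] grasp [0.2038 0.5106 0.2239] shift [ -15.8 -293.5  480.2] spin 1.191 F [-0.   0.3 -0.1] w 0.0942 t 0.1 q6 -0.07
```

```bash
python3 -m handwheel '[[[-16,-26,43],0.13,-1],[[-16,-52,86],0.27,-1],[[-16,-78,128],0.4,-1],[[-16,-104,170],0.53,-1],[[-16,-130,213],0.66,-1]]' 20; python3 -c "
from h import *
go([.541,.06,.24])"
```

```text
time_s: 0.6
ee_pos: [0.353, 0.3106, 0.235]
eef_rot: [-0.99, 1.57, -2.034]
force: [-0.1, 1.0, -0.3]
grip_width: 0.0942
axes [[-0.001, 0.865, 0.502], [-0.001, 0.502, -0.865], [-1.0, -0.001, 0.001]] grasp [0.353  0.3106 0.24  ] shift [2.000e-01 3.680e+01 3.111e+02] spin 0.526 F [-0.1  1.  -0.3] w 0.0942 t 0.6 q6 0.12
```

```bash
python3 -m handwheel '[[[0,5,45],0.11,-1],[[0,10,90],0.22,-1],[[0,15,135],0.33,-1],[[0,20,180],0.44,-1],[[0,25,225],0.526,-1]]'; python3 -c "
from h import *
go([.541,.06,.24])"
```

```text
time_s: 1.1
ee_pos: [0.4883, 0.1268, 0.235]
eef_rot: [-0.658, 1.57, -2.233]
force: [-0.2, 1.3, -0.0]
grip_width: 0.0944
axes [[-0.001, 1.0, -0.005], [-0.001, -0.005, -1.0], [-1.0, -0.001, 0.001]] grasp [0.4883 0.1268 0.24  ] shift [-0.  53.  66.6] spin -0.005 F [-0.2  1.3 -0. ] w 0.0944 t 1.1 q6 0.19
```

Tool y is now along world +x, and tool z along world -y (rail +x).

```bash
python3 -m handwheel '[[[0,25,33],-0.005,-1],[[0,53,66],-0.005,-1],[[0,53,66],-0.005,-1],[[0,53,66],-0.005,-1],[[0,53,66],-0.005,-1]]'; python3 - <<'E'
from h import *
go([.541,.073,.116])
i=camera_info("wrist");p,d=camera("wrist");cv2.imwrite("pics/w1.png",p);np.save("pics/w1.npy",d)
np.savez("pics/w1i.npz",**i)
for n,P in [("tab",[.541,.0735,.129]),("knob",[.541,.0285,.118]),("h50",[.541,-.0215,.07]),("hinge",[.541,.1485,.098])]: print(n,np.round(pix(i,P)))
print(np.round(i["extrinsics"],3))
E
```

```text
time_s: 1.6
ee_pos: [0.5404, 0.0613, 0.2349]
eef_rot: [-0.931, 1.569, -2.501]
force: [-0.5, 0.7, 0.7]
grip_width: 0.094
axes [[-0.001, 1.0, 0.001], [-0.001, 0.001, -1.0], [-1.0, -0.001, 0.001]] grasp [0.5404 0.0613 0.2399] shift [123.9   0.7 -11.8] spin 0.001 F [-0.5  0.7  0.7] w 0.094 t 1.6 q6 0.05
tab [257. 183.]
knob [256. 231.]
h50 [256. 261.]
hinge [257.  89.]
[[ 1.     0.002 -0.     0.541]
 [ 0.002 -0.974 -0.227  0.127]
 [-0.001  0.227 -0.974  0.4  ]
 [ 0.     0.     0.     1.   ]]
```

View pics/w1.png

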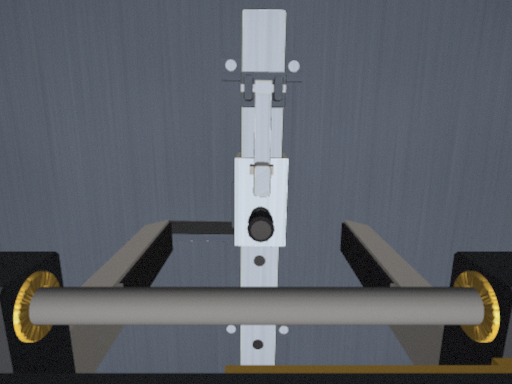

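Wrist view: holes (259.5,260) and (258,344), knob top (261,230), tab top about (262,180), hinge (263.5,88).

```bash
python3 - <<'E'
from h import *
i=dict(np.load("pics/w1i.npz"))
h1=ray(i,259.5,260,.07);h2=ray(i,258,344,.07)
print(h1,h2, ray(i,261,229.5,.1185),ray(i,262,180,.129),ray(i,263.5,88,.105))
p=cv2.imread("pics/w1.png");g=cv2.cvtColor(p,6)
for v in [60,125,170,200,240,270,335,355]:
    r=np.where(g[v,225:300]>130)[0]+225; print(v,r.min(),r.max(),(r.min()+r.max())/2)
for v in range(163,200,4):
    print(v,g[v,252:273])
E
```

```text
[ 0.54429074 -0.01993915  0.07      ] [ 0.54307011 -0.12014643  0.07      ] [0.54494586 0.03014361 0.1185    ] [0.54536914 0.07591254 0.129     ] [0.546552   0.14903692 0.105     ]
60 227 295 261.0
125 241 282 261.5
170 234 288 261.0
200 234 286 260.0
240 234 285 259.5
270 240 277 258.5
335 240 275 257.5
355 240 274 257.0
163 [203 201 163 110  93  99  98  99 100  99 100  97 101  99 101 105 134 166
 194 215 215]
167 [178 158 144 178 188 192 193 192 195 194 195 194 196 196 195 194 187 168
 158 179 179]
171 [177 163 168 196 192 193 195 196 194 196 194 193 192 189 192 192 193 185
 169 164 182]
175 [208 188 171 196 192 191 189 191 193 192 194 194 192 192 192 191 192 186
 175 192 207]
179 [212 191 167 191 193 193 191 192 192 193 192 194 194 192 191 192 193 183
 189 213 214]
183 [211 191 168 191 193 192 193 193 192 192 195 194 192 193 193 194 193 178
 185 214 215]
187 [205 179 173 192 194 193 192 193 193 193 193 192 192 193 193 194 194 177
 182 213 213]
191 [200 170 174 193 193 191 193 192 193 196 196 196 194 192 192 191 191 180
 187 214 213]
195 [212 203 184 178 187 196 197 194 191 192 192 193 194 195 194 196 182 188
 213 214 213]
199 [211 212 212 210 209 212 212 211 211 212 214 212 214 212 210 209 209 211
 213 212 214]
```

Rail origin is at (0.545, 0.030), +x heading ≈ (-0.012,-1), and the 100 mm hole spacing checks out. Next I descend to the tab with the jaws half closed.

```bash
python3 -m handwheel '[[[20,5.4,-13.7],0.013,0],[[50,5.4,-13.7],0.013,0],[[80,5.4,-13.7],0.013,0],[[105,5.4,-13.7],0.013,0],[[124,5.4,-13.7],0.013,0]]' 20; python3 -c "
from h import *
go([.5458,.075,.116])"
```

```text
time_s: 2.15
ee_pos: [0.5447, 0.0762, 0.1098]
eef_rot: [-1.115, 1.569, -2.696]
force: [0.3, 0.5, -0.5]
grip_width: 0.0574
axes [[-0.002, 1.0, -0.01], [-0.001, -0.01, -1.0], [-1.0, -0.002, 0.001]] grasp [0.5447 0.0762 0.1148] shift [-1.2  1.1  1.2] spin -0.01 F [ 0.3  0.5 -0.5] w 0.0574 t 2.15 q6 0.08
```

```bash
python3 -m handwheel '[[[-1,1,1],0,1],[[-1,1,1],0,1],[[-1,1,1],0,1],[[-1,1,1],0,1],[[-1,1,1],0,1]]' 20; python3 - <<'E'
from h import *
go([.5458,.075,.116])
i=get_obs()
r=.0772
for th in [.15,.3,.45,.6,.8,1,1.2,1.4,1.6,1.8,2,2.2]:
    a=th+.2355; print(th,"dTool x %.1f z %.1f"%(-(r*np.sin(a)-.018)*1000,(r*np.cos(a)-.075)*1000))
E
```

```text
time_s: 2.65
ee_pos: [0.546, 0.0753, 0.1115]
eef_rot: [-0.715, 1.57, -2.295]
force: [-0.8, 0.5, 0.3]
grip_width: 0.0172
axes [[-0.001, 1.0, -0.01], [-0.001, -0.01, -1.0], [-1.0, -0.001, 0.001]] grasp [0.546  0.0753 0.1165] shift [ 0.5 -0.2  0.3] spin -0.01 F [-0.8  0.5  0.3] w 0.0172 t 2.65 q6 0.08
0.15 dTool x -11.0 z -3.5
0.3 dTool x -21.4 z -8.6
0.45 dTool x -30.9 z -15.2
0.6 dTool x -39.3 z -23.2
0.8 dTool x -48.4 z -35.6
1 dTool x -54.9 z -49.6
1.2 dTool x -58.5 z -64.6
1.4 dTool x -59.0 z -80.0
1.6 dTool x -56.5 z -95.2
1.8 dTool x -51.0 z -109.6
2 dTool x -42.8 z -122.6
2.2 dTool x -32.1 z -133.7
```

```bash
python3 -m handwheel '[[[0,0,0],0,1],[[0,0,0],0,1],[[0,0,0],0,1],[[-5,0,-1.3],0,1],[[-11,0,-3.5],0,1]]' 20; python3 -c "
from h import *
go([.5458,.075,.116])"
```

```text
time_s: 3.15
ee_pos: [0.5451, 0.0787, 0.1221]
eef_rot: [-1.252, 1.567, -2.832]
force: [-6.4, -0.6, -5.5]
grip_width: 0.0141
axes [[-0.004, 1.0, -0.01], [-0.001, -0.01, -1.0], [-1.0, -0.004, 0.001]] grasp [0.5451 0.0787 0.1271] shift [11.1  0.8  3.7] spin -0.01 F [-6.4 -0.6 -5.5] w 0.0141 t 3.15 q6 0.09
```

```bash
python3 -m handwheel '[[[-10.4,0,-5.1],0,1],[[-19.9,0,-11.7],0,1],[[-28.3,0,-19.7],0,1],[[-37.4,0,-32.1],0,1],[[-43.9,0,-46.1],0,1]]' 20; python3 -c "
from h import *
go([.5458,.075,.116])"
```

```text
time_s: 3.65
ee_pos: [0.5456, 0.1258, 0.167]
eef_rot: [-1.151, 1.567, -2.732]
force: [-1.5, -2.5, -6.7]
grip_width: 0.014
axes [[-0.003, 1.0, -0.01], [-0.002, -0.01, -1.0], [-1.0, -0.003, 0.002]] grasp [0.5456 0.1258 0.172 ] shift [56.   0.9 50.7] spin -0.01 F [-1.5 -2.5 -6.7] w 0.014 t 3.65 q6 0.17
```

```bash
python3 -m handwheel '[[[-3,0,-14],0,1],[[-3.5,0,-29.5],0,1],[[-1,0,-44.7],0,1],[[4.5,0.5,-59],0,1],[[12.7,0.5,-72],0,1]]' 20; python3 -c "
from h import *
go([.5458,.075,.116])"
```

```text
time_s: 4.15
ee_pos: [0.5468, 0.2, 0.1557]
eef_rot: [-1.536, 1.569, -3.116]
force: [-5.9, 0.5, 6.3]
grip_width: 0.0135
axes [[-0.002, 1.0, -0.009], [-0.0, -0.009, -1.0], [-1.0, -0.002, 0.0]] grasp [0.5468 0.2    0.1607] shift [ 44.8   0.3 125. ] spin -0.009 F [-5.9  0.5  6.3] w 0.0135 t 4.15 q6 0.3
```

```bash
python3 -m handwheel '[[[0,0,0],0,0],[[0,0,0],0,0],[[0,0,0],0,0],[[-25,0,0],0,0],[[-60,0,0],0,0]]' 20; python3 -m handwheel '[[[-20,0,35],0,0],[[-20,0,75],0,0],[[-20,0,110],0,0],[[-20,-1,132],0,0],[[-20,-1,132],0,0]]'; python3 - <<'E'
from h import *
go([.5449,.030,.105])
i=camera_info("wrist");p,d=camera("wrist");cv2.imwrite("pics/w2.png",p)
np.savez("pics/w2i.npz",**i)
E
```

```text
time_s: 4.65
ee_pos: [0.5465, 0.1995, 0.2154]
eef_rot: [-1.386, 1.566, -2.966]
force: [-0.5, 0.4, 0.3]
grip_width: 0.0465
time_s: 5.15
ee_pos: [0.5444, 0.0649, 0.2362]
eef_rot: [-1.296, 1.567, -2.881]
force: [-0.4, -0.1, -0.9]
grip_width: 0.0472
axes [[-0.003, 1.0, -0.013], [-0.001, -0.013, -1.0], [-1.0, -0.003, 0.001]] grasp [0.5444 0.0649 0.2412] shift [136.2   1.4  34.8] spin -0.013 F [-0.4 -0.1 -0.9] w 0.0472 t 5.15 q6 0.07
```

View pics/w2.png

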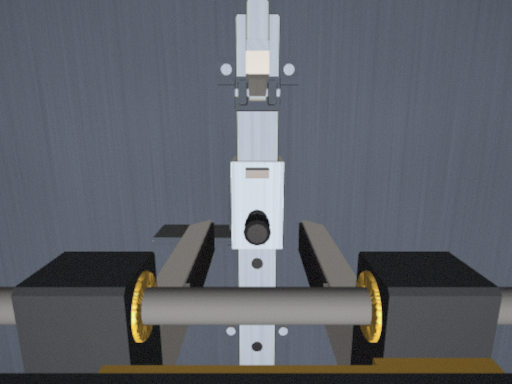

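The hasp is open and back past its hinge (tab at (258,60), hinge at (258,92)). The knob top is at (257.5,232) and the section has not moved.

```bash
python3 -c "
from h import *
i=dict(np.load('pics/w2i.npz'));print(ray(i,257.5,232,.1185),ray(i,257.5,263.5,.07))"
python3 -m handwheel '[[[20,1,35],0,0],[[50,1,35],0,0],[[85,1,35],0,0],[[115,1,35],0,0],[[136,1,35],0,0]]' 40; python3 -c "
from h import *
go([.5449,.030,.105])"
```

```text
[0.54516062 0.03097887 0.1185    ] [ 0.54461681 -0.02088065  0.07      ]
time_s: 5.7
ee_pos: [0.5441, 0.0322, 0.0983]
eef_rot: [-1.48, 1.566, -3.062]
force: [-0.2, 0.3, 0.8]
grip_width: 0.0469
axes [[-0.005, 1.0, -0.012], [-0.0, -0.012, -1.0], [-1.0, -0.005, 0.0]] grasp [0.5441 0.0322 0.1033] shift [-1.8  0.8  2.2] spin -0.012 F [-0.2  0.3  0.8] w 0.0469 t 5.7 q6 0.0
```

```bash
python3 -m handwheel '[[[-1.5,0.8,2],0,1],[[-1.5,0.8,2],0,1],[[-1.5,0.8,2],0,1],[[-1.5,0.8,2],0,1],[[-1.5,0.8,2],0,1]]' 45; python3 -c "
from h import *
go([.5449,.030,.105])"
```

```text
time_s: 6.2
ee_pos: [0.5445, 0.0306, 0.1012]
eef_rot: [-1.533, 1.565, -3.116]
force: [-9.8, 1.2, 7.3]
grip_width: 0.023
axes [[-0.005, 1.0, -0.012], [-0.0, -0.012, -1.0], [-1.0, -0.005, 0.0]] grasp [0.5445 0.0306 0.1062] shift [1.2 0.4 0.6] spin -0.012 F [-9.8  1.2  7.3] w 0.023 t 6.2 q6 0.0
```

```bash
python3 -m handwheel '[[[0,0,0],0,1],[[-3,0,0],0,1],[[-7,0,0],0,1],[[-11,0,0],0,1],[[-14,0,0],0,1]]' 45; python3 -c "
from h import *
go([.5443,-.020,.105])"
```

```text
time_s: 6.7
ee_pos: [0.5443, 0.0306, 0.1153]
eef_rot: [-1.554, 1.565, -3.136]
force: [-3.6, 0.3, -9.9]
grip_width: 0.0231
axes [[-0.006, 1.0, -0.012], [-0.0, -0.012, -1.0], [-1.0, -0.006, 0.0]] grasp [0.5444 0.0306 0.1203] shift [15.3  0.6 50.6] spin -0.012 F [-3.6  0.3 -9.9] w 0.0231 t 6.7 q6 0.0
```

Held force ≈ spring load (-9.9 N), so the pin is up. Sliding outward.

```bash
python3 -m handwheel '[[[0,0,10],0,1],[[0,0,22],0,1],[[0,0,34],0,1],[[0,0,44],0,1],[[0,0,50],0,1]]' 45; python3 -m handwheel '[[[0,0,0],0,1],[[0,0,0],0,1],[[0,0,0],0,1],[[0,0,0],0,1],[[0,0,0],0,1]]' 45;python3 -c "
from h import *
go([.5443,-.0194,.1062])"
```

```text
time_s: 7.2
ee_pos: [0.5435, -0.0206, 0.1151]
eef_rot: [-1.545, 1.564, -3.128]
force: [-2.7, 2.1, -10.3]
grip_width: 0.0233
time_s: 7.7
ee_pos: [0.5435, -0.0205, 0.1152]
eef_rot: [-1.527, 1.564, -3.11]
force: [-2.4, -1.8, -10.8]
grip_width: 0.0233
axes [[-0.007, 1.0, -0.012], [-0.0, -0.012, -1.0], [-1.0, -0.007, 0.0]] grasp [ 0.5436 -0.0205  0.1202] shift [13.9  0.8 -1.1] spin -0.012 F [ -2.4  -1.8 -10.8] w 0.0233 t 7.7 q6 -0.09
```

```bash
python3 -m handwheel '[[[0,0.3,-1],0,1],[[2,0.3,-1],0,1],[[5,0.3,-1],0,1],[[8,0.3,-1],0,1],[[10,0.3,-1],0,1]]' 45; python3 -c "
from h import *
go([.5443,-.0194,.1062])"
```

```text
time_s: 8.2
ee_pos: [0.5437, -0.0193, 0.1051]
eef_rot: [-1.538, 1.564, -3.121]
force: [-5.0, -0.4, -7.5]
grip_width: 0.0235
axes [[-0.007, 1.0, -0.012], [-0.0, -0.012, -1.0], [-1.0, -0.007, 0.0]] grasp [ 0.5437 -0.0193  0.1101] shift [3.9 0.6 0.1] spin -0.012 F [-5.  -0.4 -7.5] w 0.0235 t 8.2 q6 -0.09
```

The pin is in the hole (4 mm to go, spring still pulling). Lowering it home with a slight over-travel.

```bash
python3 -m handwheel '[[[1.5,0.3,0],0,1],[[3,0.3,0],0,1],[[4,0.3,0],0,1],[[5,0.3,0],0,1],[[5.5,0.3,0],0,1]]' 45; python3 -c "
from h import *
go([.5443,-.0194,.1062])"
```

```text
time_s: 8.7
ee_pos: [0.5439, -0.0192, 0.1011]
eef_rot: [-1.52, 1.564, -3.103]
force: [-15.3, -0.5, 13.8]
grip_width: 0.0233
axes [[-0.007, 1.0, -0.012], [-0.0, -0.012, -1.0], [-1.0, -0.007, 0.0]] grasp [ 0.544  -0.0192  0.1061] shift [-0.1  0.3  0.2] spin -0.012 F [-15.3  -0.5  13.8] w 0.0233 t 8.7 q6 -0.09
```

```bash
python3 -m handwheel '[[[1,-0.3,0],0,1],[[1,-0.3,0],0,1],[[1,-0.3,0],0,1],[[1,-0.3,0],0,1],[[1,-0.3,0],0,1]]' 45; python3 - <<'E'
from h import *
go([.5443,-.0194,.1062])
a=camera("side")[0];b=camera("scene")[0]
a=cv2.resize(a[145:285,160:315],(465,420));b=cv2.resize(b[160:265,190:345],(320,217));b=cv2.copyMakeBorder(b,0,203,0,0,0)
cv2.imwrite("pics/end.png",np.hstack([a,b]))
E
```

```text
time_s: 9.2
ee_pos: [0.5438, -0.0191, 0.1012]
eef_rot: [-1.487, 1.565, -3.069]
force: [-9.8, -0.8, 3.5]
grip_width: 0.023
axes [[-0.006, 1.0, -0.012], [-0.0, -0.012, -1.0], [-1.0, -0.006, 0.001]] grasp [ 0.5438 -0.0191  0.1062] shift [0.  0.5 0.3] spin -0.012 F [-9.8 -0.8  3.5] w 0.023 t 9.2 q6 -0.09
```

View pics/end.png

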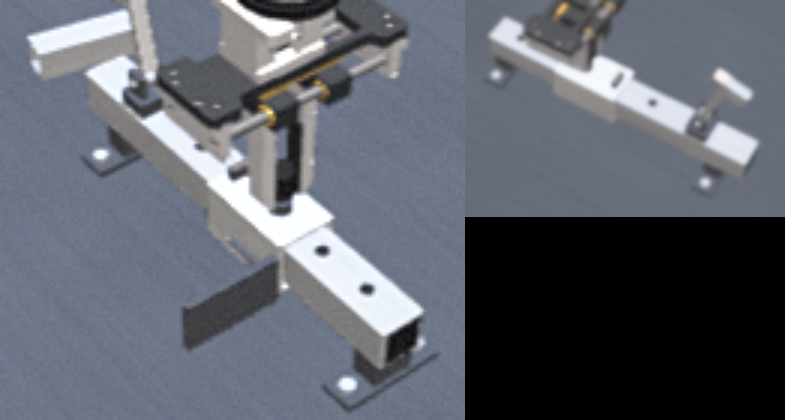

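The view shows two uncovered holes left (at (322,250) and (367,289)), the sleeve one hole farther out, and the hasp standing open behind its hinge. The grip height is back at its value with the pin home (0.1062), with a light downward push.

```bash
python3 -c "
from h import *
go([.5443,-.0194,.1062]);print(hand_in())"
```

```text
axes [[-0.006, 1.0, -0.012], [-0.0, -0.012, -1.0], [-1.0, -0.006, 0.001]] grasp [ 0.5438 -0.0191  0.1062] shift [0.  0.5 0.3] spin -0.012 F [-9.  -0.4  2.1] w 0.0232 t 9.3 q6 -0.09
the job is handed in; nothing more can be done
None
```

The length stop is set one hole farther out and the job is handed in at 9.3 s of the 48 s allowed.

- **Hasp:** I swung it up off its catch to about 2.0 rad, past upright, and left it open. The last picture shows it standing open behind its hinge.
- **Section:** I pulled the plunger up about 14 mm and slid the section out; the gripped knob ended 49.7 mm from where it started. The last picture shows two uncovered holes left, as it should.
- **Pin:** The gripper came back to the height at which it first gripped the knob with the pin home (0.1062 m). It met a firm stop there, reaching 13.8 N of upward reaction.
- **Final state:** The gripper still holds the knob with a 45 N grip and presses it down with about 2–3 N. A sideways force of about 9 N across the rail remained, much as when the knob was first gripped.
- **Bystanders:** I never went near the cut tube, drum or bushing. The last picture shows only the cut tube, which looks undisturbed; I did not check the drum or bushing again.

None of the checks I made failed or disagreed.

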